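# Close the temperature logger and hold it to the freezer tray for fastening

## Robot

A 7-joint arm with a two-finger parallel gripper is mounted at the origin on the work surface. World frame = base frame: x ahead of the robot, y to its left, z up, the work surface at z = 0. Lengths are in mm, angles in rad, forces in N, time in s.
With the tool pointing down it reaches from about 425 to 925 mm from the base axis. Payload 6.8 kg.
Tool frame: the origin (TCP) lies at the very end of the fingers, on their centre line; the grasp point (between the pads) lies 19 mm behind it; z points along the fingers, x is the direction in which the jaws open and shut, and the axes are right-handed (so a half turn about z gives the same grasp; the last joint's range is limited). The gripper opens to 88 mm and grips with 3 to 60 N. Pads are 20 mm wide; open, the fingers measure 115 mm over their backs; the gripper's body (75 mm by 178 mm) begins 61 mm behind the grasp point.
Start: joints at [-1.217, 0.477, 0.022, 1.555, -0.011, 1.109, -0.083], TCP at [300.752, 604.314, 222.664] pointing down, gripper open.
Joint ranges: [-2.96, 2.96], [-0.34, 2.1], [-1.41, 1.46], [0.24, 2.44], [-1.37, 4.51], [0.17, 1.92], [-2.96, 2.96]. Speed limits (rad/s): [2.39, 2.39, 3.14, 3.14, 3.14, 3.14, 3.14].

## Interface

Orientations are given as a rotation vector (axis times angle).
In Python, from station import robot gives the robot as it stands. The module is installed in compiled form; this text tells all that it offers.
- The arm moves only by the tool apply_moves, never from a script. Its arguments are lists of equal length, an entry for each row: "slide": the shift along the tool's x, y, z in cm, a list of three; "twist": the turn about the tool's z in rad; "hand": the opening, from -1 (shut) to 1 (fully open). A call has 1 to 8 rows; each row is the pose to reach, as a shift and turn from the pose measured when the call began, along the tool's axes at that moment; what a row does not reach only later rows make up. A row lasts 1/10 s, in which the tool goes at most 50 mm and 8.59 degrees, less where a joint would pass 70% of its speed; a pose out of reach is approached as far as the arm can. A call with a gripper value outside its range is refused whole. The fingers move at their own pace and stop on an object; "grip_force" is the grip in N (left out, the last holds). Time passes only in rows, so rows that repeat a pose let the fingers close. It gives the time, the measured TCP pose, the force and the opening at its end, in the units of the state.
- robot.get_obs(): the state, without advancing time (a new reading comes with each control period).
- robot.capture(name): name is "side" or "top"; returns a dict with "color" (420x560x3 uint8, red, green, blue), "fx", "fy", "cx", "cy" (pixels), "camera_from_world" (4x4, takes a point from world to camera coordinates). Camera axes: x right, y up, looking along -z (the intrinsics and any distortion apply to the point x, -y, -z); pixel columns grow to the right and rows downward; lengths in mm; the calibration is good to about 2 mm. A picture is of the moment at which its call begins. There is no depth.
- robot.finish_job(): hands the job in, once; it reports no verdict.
The state is a dict: "t": time; "joints": joint angles; "dq": joint speeds; "tau": joint torques, N m; "tcp_pos": TCP position; "tcp_rot": TCP orientation; "wrist_force": force on the tool from outside, world axes, zero at the start; "wrist_torque": the same for the moment, N m; "gripper_width": opening from 0.0 (shut) to 1.0 (fully open).
Only numpy, scipy, OpenCV 4.12 (cv2) and the standard library are available. Lean on these libraries where they do the work, as an engineer would, in place of code of your own. Each camera call takes 0.05 s, during which the arm holds its last target. There are 200 camera calls.

## Task

Where the white temperature logger stands on the bench, press its hinged cover down until the catch snaps and holds it shut. Then stand the logger on the floor of the freezer tray, back (hinge side) square against the small sprung plate and centred on it, and press it in until the plate is about half-way back on its springs. Finish while still holding it there with that steady push, for a colleague who will put in the screws; do not let go, do not slam the plate to its stop, and leave the other things where they are.

Things in the scene. Friction and masses are not known exactly. Their poses are not given: they have to be found in the camera images.
- logger_mid (a point): Centre, 20 mm above the underside, of the loose temperature logger: white plastic box 70 mm long (x) x 50 wide (y), shell 34 high, 40.5 high with its grey 46 mm wide cover shut, 0.26 to 0.45 kg. +x points to its flat back (hinge side, which goes against the plate), z up. Starts on the bench, cover open. Grip it across its 50 mm width, on the shell.
- cover (a joint): Opening angle of the logger's cover (rad): 0 shut, 1.25 fully open. Friction hinge: it stays where left. Hinge line along the logger's y, 32.5 mm behind its centre (+x), 14.5 mm above logger_mid. Below 0.15 a sprung ball catch resists (about 5 N at the free edge); past about 0.07 it snaps in and holds the cover at 0. Shut means below 0.03.
- cover_edge (a point): Point on the cover's top face, on its centre line, 7 to 8 mm in from its free edge and 60 mm from the hinge line: press here. Moves with the cover; when shut it lies 27.5 mm in front (-x) of the logger's centre and 20.5 mm above logger_mid. Axes are the cover's, equal to the logger's when shut.
- plate_face (a point): Centre of the front face of the sprung plate: upright steel plate 56 mm wide (y) x 40 high x 5 thick on two guide pins, in front of the tray's rail. +x is the pushing direction (from the tray's open side to its rail), z up. Moves with the plate; 22 mm above the tray floor, 32 mm above the bench.
- plate (a joint): How far the plate is pushed back (m): 0 at rest, 0.016 at its stop, 0.008 half-way. The springs push back with about 3 N plus 0.9 N per mm.
- tray: Fixed metal freezer tray. Origin on the bench, 35 mm in front (-x) of the plate at rest, on its centre line; axes as plate_face. Grid floor 10 mm above the bench, y -120 to +120, x -100 to +75 mm; open front edge at -x, side lips 26 mm high, far rail 46 mm high with its near face at x = 62 mm (heights above the bench).
- jar: Closed white jar, 36 mm across, 60 mm high, upright on the tray floor about 95 mm to the left (local +y) of the plate's centre line. Origin under its centre. Leave it alone.
- dish: Steel dish, 48 mm across, 20 mm high, on the tray floor about 88 mm to the right (local -y) of the plate's centre line. Origin under its centre. Leave it alone.
- driver: Screwdriver with black handle, 170 mm long, lying about 100 mm behind (+x of) the logger. Leave it alone.
- label_roll: Paper label roll, 68 mm across, 40 mm high, flat on the bench between the tray and the logger, on the robot's side. Origin under its centre. Leave it alone.
- carton: Small cardboard carton, 90 x 70 x 60 mm, at the far side of the work area. Origin under its centre. Leave it alone.
- scanner: Grey hand scanner, head 85 x 55 x 40 mm with a black handle 100 mm long, lying at the far side. Origin under its head's centre. Leave it alone.
- weight: Steel calibration weight, 36 mm across, 50 mm high, upright between the tray and the logger. Origin under its centre. Leave it alone.
Mind the look-alikes: they are no part of the job. Leave any blue or turquoise look-alike of the part that bears logger_mid alone.

How it is judged:
By the outcome, as a careful person would: the job done as asked, in the order asked, and still so for the second after the job is handed in, while the arm keeps its last pose, push and grip.
It also fails if it takes over 64 s, if anything falls off the work surface, if the arm or the gripper's body presses on something with over 40 N, if the wrist force passes 120 N, or if a joint passes its speed limit or range.

## Working session

There is one attempt and no reset: what is moved stays moved. The work goes in short steps, Python scripts to look and compute and a tool call to move; the robot and the scene stay as the last step left them, time stands still between calls to the robot, and variables do not carry over. Pictures are saved under pics/ and viewed, about 8 in all and at most 12, crops included, and the job is handed in when it is done.

Besides the shell and the picture viewer there is one more tool, called after ">>>" as name(argument=value, ...), one argument or row to a line, values as JSON. apply_moves: Moves the arm, as the interface text tells. Its arguments: {"type":"object","properties":{"slide":{"type":"array"},"twist":{"type":"array"},"hand":{"type":"array"},"grip_force":{"type":"number"}},"required":["slide","twist","hand"]}

```bash
mkdir -p pics; cat > h.py <<'E'
import numpy as np, cv2
from scipy.spatial.transform import Rotation as R
from station import robot
def cap(n,f):
    c=robot.capture(n); cv2.imwrite(f,c["color"][:,:,::-1]); np.savez(f+'.npz',**{k:v for k,v in c.items() if k!='color'}); return c
def px2w(c,u,v,z):
    T=np.array(c["camera_from_world"]); d=np.array([(u-c["cx"])/c["fx"],-(v-c["cy"])/c["fy"],-1.])
    Ri=T[:3,:3].T; o=-Ri@T[:3,3]; d=Ri@d; return o+d*(z-o[2])/d[2]
def w2px(c,p):
    T=np.array(c["camera_from_world"]); q=T[:3,:3]@np.array(p,float)+T[:3,3]
    return c["cx"]+c["fx"]*q[0]/-q[2], c["cy"]-c["fy"]*q[1]/-q[2]
E
python3 - <<'E'
from h import *
for n in("top","side"):
    c=cap(n,f"pics/{n}0.png"); print({k:c[k] for k in c if k!="color"})
print(robot.get_obs())
E
```

```text
{'fx': 381.7894297023401, 'fy': 381.7894297023401, 'cx': 274.28272026963145, 'cy': 209.86478067080589, 'camera_from_world': array([[ 1.91689909e-04, -9.99860258e-01,  1.67160799e-02,
        -4.66346451e+01],
       [ 9.91995230e-01,  2.30095533e-03,  1.26254381e-01,
        -6.25493324e+02],
       [-1.26275201e-01,  1.65580699e-02,  9.91857048e-01,
        -8.90198996e+02],
       [ 0.00000000e+00,  0.00000000e+00,  0.00000000e+00,
         1.00000000e+00]])}
{'fx': 416.0686960359203, 'fy': 416.0686960359203, 'cx': 285.0936279025302, 'cy': 207.35946680976204, 'camera_from_world': array([[ 9.97354882e-01, -7.24581096e-02, -5.74993108e-03,
        -5.91277726e+02],
       [ 5.54020290e-02,  7.06605195e-01,  7.05435833e-01,
        -5.65093283e+01],
       [-4.70516157e-02, -7.03888430e-01,  7.08750467e-01,
        -8.43739301e+02],
       [ 0.00000000e+00,  0.00000000e+00,  0.00000000e+00,
         1.00000000e+00]])}
{'t': 0.1, 'joints': array([-1.21709427,  0.4777162 ,  0.02236523,  1.55631296, -0.01149767,
        1.10930621, -0.08308446]), 'dq': array([ 0.00176784, -0.00131377,  0.00018753, -0.00191682,  0.00011436,
        0.00072662,  0.00060558]), 'tau': array([ 4.37412324e-03, -5.84096575e+01,  1.53992996e+00, -2.73310786e+01,
       -5.42568869e-02,  1.31851056e-02,  3.08179006e-05]), 'tcp_pos': array([300.54118566, 603.80951183, 221.79694783]), 'tcp_rot': array([ 2.67004489e+00,  1.65361672e+00, -2.04129061e-03]), 'wrist_force': array([-0.66557148,  0.04563769,  0.26266401]), 'wrist_torque': array([-0.00156944,  0.01440293,  0.04194212]), 'gripper_width': 0.9997205648967855}
```

View pics/top0.png

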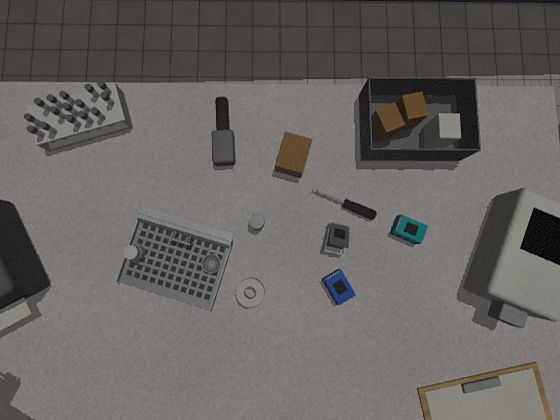

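View pics/side0.png

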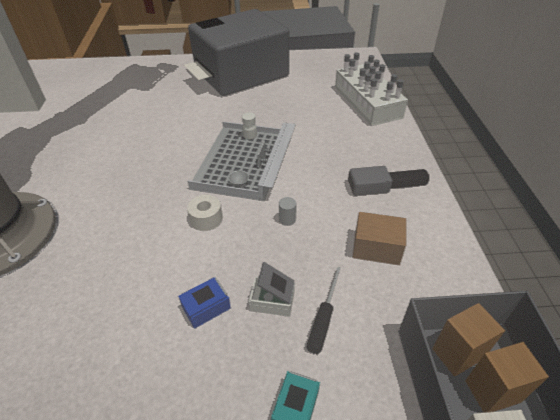

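The top view shows the white logger with its grey open cover at about (337,239). The look-alikes are blue at (339,287) and turquoise at (410,229). Only the first is white with an open cover. The tray is at (177,258), and I'll enlarge both to confirm.

```bash
python3 - <<'E'
import cv2,numpy as np
t=cv2.imread('pics/top0.png');s=cv2.imread('pics/side0.png')
def cr(i,x,y,w,h,k):
    return cv2.resize(i[y:y+h,x:x+w],None,fx=k,fy=k,interpolation=cv2.INTER_CUBIC)
a=np.vstack([np.hstack([cr(t,312,215,50,50,8),cr(s,240,255,50*1,50,8)][:1]+[cr(s,240,255,66,66,400/66.)]),])
cv2.imwrite('pics/c1.png',cv2.convertScaleAbs(a,alpha=1.5))
b=cr(t,112,200,130,115,6)[:600]
cv2.imwrite('pics/c2.png',cv2.convertScaleAbs(cr(t,112,200,130,100,6),alpha=1.4))
E
```

```text
(no output)
```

View pics/c1.png

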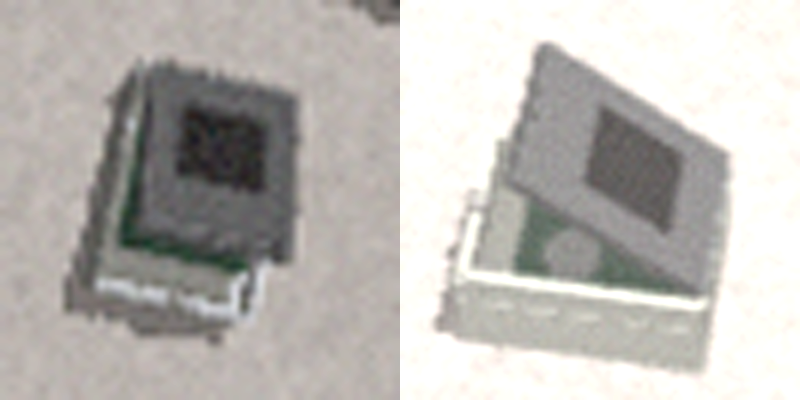

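View pics/c2.png

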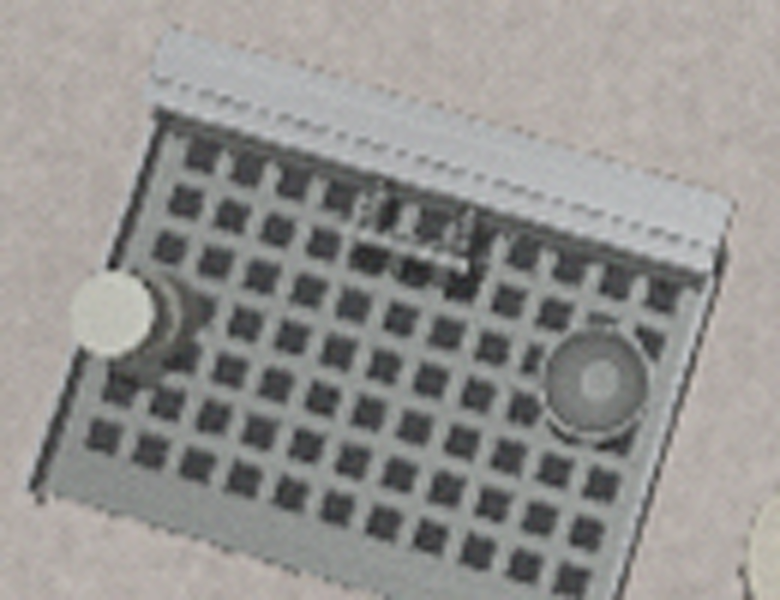

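The white logger is confirmed, with its cover half open and the hinge at the upper side of the top view (world +x). In the top crop the cover corners are (150,65), (297,92), (290,262) and (130,240). The plate's top edge is near (365,232)–(468,266) in the tray crop. I'll take an enlarged side crop of the tray and fit the logger.

```bash
python3 - <<'E'
from h import *
from scipy.optimize import least_squares
t=np.load('pics/top0.png.npz');s=np.load('pics/side0.png.npz')
for c in(t,s): T=c['camera_from_world'];print('cam',(-T[:3,:3].T@T[:3,3]).round())
def pt(c,p): return np.array(w2px(c,p))
T=lambda u,v:np.array([312+u/8,215+v/8]); S=lambda u,v:np.array([240+(u-400)*66/400,255+v*66/400])
obs=[(t,'c',(0,1),T(150,65)),(t,'c',(0,-1),T(297,92)),(t,'c',(1,1),T(132,240)),(t,'c',(1,-1),T(292,264)),
(s,'c',(0,1),S(728,150)),(s,'c',(0,-1),S(700,290)),(s,'c',(1,1),S(545,43)),(s,'c',(1,-1),S(512,182)),
(t,'s',(-35,25,34),T(98,285)),(t,'s',(-35,-25,34),T(240,318)),(s,'s',(-35,-25,34),S(460,272)),(s,'s',(35,-25,34),S(712,302)),(s,'s',(35,-25,0),S(705,372)),(s,'s',(-35,-25,0),S(447,332))]
def pos(p,k,q):
    x,y,yaw,a=p
    if k=='c':
        r=np.array([67.5*q[0],6.]); # along cover from hinge, normal
        l=np.array([32.5-(r[0]*np.cos(a)) + r[1]*np.sin(a),23*q[1],34.5+r[0]*np.sin(a)+r[1]*np.cos(a)])
    else: l=np.array(q,float)
    c_,s_=np.cos(yaw),np.sin(yaw)
    return np.array([x+c_*l[0]-s_*l[1],y+s_*l[0]+c_*l[1],l[2]])
f=lambda p:np.concatenate([pt(c,pos(p,k,q))-o for c,k,q,o in obs])
x0=px2w(t,334,242,20)
for a0 in(.5,1.2):
    r=least_squares(f,[x0[0],x0[1],0,a0],loss='soft_l1');print(r.x.round(3),r.cost);print(f(r.x).reshape(-1,2).round(1).tolist())
i=cv2.imread('pics/side0.png')[115:205,185:305]
cv2.imwrite('pics/c3.png',cv2.convertScaleAbs(cv2.resize(i,None,fx=6.6,fy=6.6,interpolation=cv2.INTER_CUBIC),alpha=1.4))
E
```

```text
cam [508. -30. 963.]
cam [ 553. -597.  634.]
[ 5.55851e+02 -1.96836e+02 -2.21000e-01  6.46000e-01] 9.197596578113611
[[-0.4, -1.1], [-0.3, -0.3], [-0.0, -2.0], [-0.5, -0.6], [0.4, 0.0], [1.3, -0.0], [-1.2, -0.4], [-1.1, -0.4], [-1.0, -0.1], [1.4, 0.3], [-1.5, 0.4], [-1.5, 0.7], [-0.4, -0.1], [2.0, 1.2]]
[ 5.55851e+02 -1.96836e+02 -2.21000e-01  6.46000e-01] 9.197596578114531
[[-0.4, -1.1], [-0.3, -0.3], [-0.0, -2.0], [-0.5, -0.6], [0.4, 0.0], [1.3, -0.0], [-1.2, -0.4], [-1.1, -0.4], [-1.0, -0.1], [1.4, 0.3], [-1.5, 0.4], [-1.5, 0.7], [-0.4, -0.1], [2.0, 1.2]]
```

View pics/c3.png

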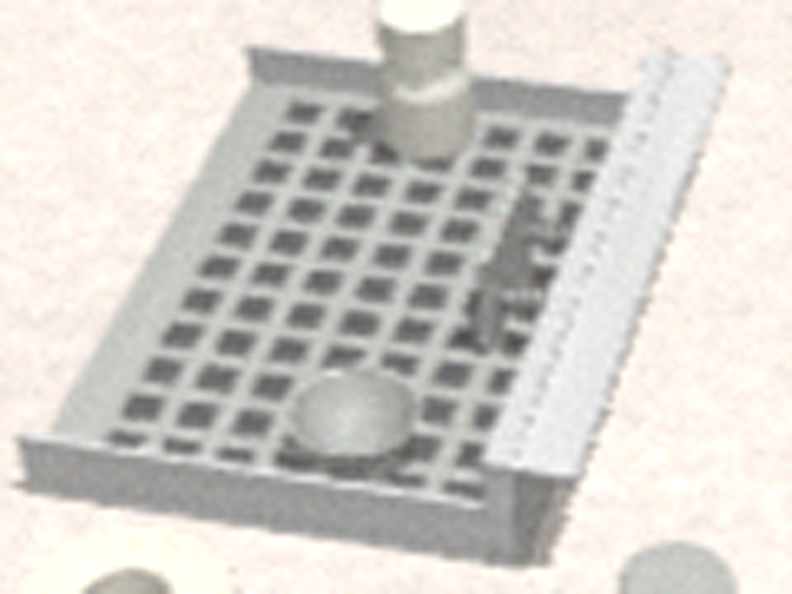

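The side crop shows the tray: near-lip front top corner (20,440), far-lip corner (250,48), rail near top corners (490,465) and (640,58), and plate around (500,265).

```bash
cat > fit.py <<'E'
from h import *
from scipy.optimize import least_squares
t=np.load('pics/top0.png.npz');s=np.load('pics/side0.png.npz')
T=lambda u,v:np.array([112+u/6,200+v/6]); S=lambda u,v:np.array([185+u/6.6,115+v/6.6])
obs=[(s,(-100,-120,26),S(18,440)),(s,(-100,120,26),S(248,48)),(s,(62,-120,46),S(488,465)),(s,(62,120,46),S(642,57)),
(t,(-100,120,26),T(35,492)),(t,(62,120,46),T(153,105)),(t,(62,-120,46),T(715,272)),
(t,(35,28,52),T(366,231)),(t,(35,-28,52),T(470,268))]
def pos(p,l):
    x,y,yaw=p[:3];c_,s_=np.cos(yaw),np.sin(yaw)
    return np.array([x+c_*l[0]-s_*l[1],y+s_*l[0]+c_*l[1],l[2]])
f=lambda p:np.concatenate([np.array(w2px(c,pos(p,q)))-o for c,q,o in obs])
x0=px2w(t,177,258,10)
r=least_squares(f,[x0[0],x0[1],-.25],loss='soft_l1')
E
python3 - <<'E'
from fit import *
print(r.x,r.cost);print(f(r.x).reshape(-1,2).round(1).tolist())
for c,o,A in((t,np.array([112,200]),6),(s,np.array([185,115]),6.6)):
  for q in((35,28,52),(35,-28,52),(35,28,12),(35,-28,12),(40,-28,52),(62,120,46),(62,-120,46),(75,120,46),(75,-120,46),(-100,120,10),(-100,-120,10),(-100,-120,0)): print(q,((np.array(w2px(c,pos(r.x,q)))-o)*A).round())
E
```

```text
[ 5.14517099e+02  1.87419775e+02 -2.85332014e-01] 6.9389976653460685
[[-0.5, 1.1], [-0.8, 0.1], [-0.8, 0.7], [0.4, -0.7], [-0.6, -0.1], [-1.0, -0.9], [1.0, -0.4], [-4.2, -0.4], [1.1, 0.1]]
(35, 28, 52) [341. 229.]
(35, -28, 52) [476. 269.]
(35, 28, 12) [366. 234.]
(35, -28, 12) [496. 272.]
(40, -28, 52) [480. 256.]
(62, 120, 46) [147.  99.]
(62, -120, 46) [721. 269.]
(75, 120, 46) [158.  69.]
(75, -120, 46) [731. 238.]
(-100, 120, 10) [ 47. 489.]
(-100, -120, 10) [611. 658.]
(-100, -120, 0) [614. 655.]
(35, 28, 52) [515. 173.]
(35, -28, 52) [474. 268.]
(35, 28, 12) [520. 262.]
(35, -28, 12) [480. 359.]
(40, -28, 52) [488. 270.]
(62, 120, 46) [645.  52.]
(62, -120, 46) [483. 470.]
(75, 120, 46) [678.  56.]
(75, -120, 46) [522. 475.]
(-100, 120, 10) [247.  83.]
(-100, -120, 10) [ 23. 483.]
(-100, -120, 0) [ 28. 504.]
```

```bash
cat >> h.py <<'E'
LOG=np.array([555.9,-196.8]);LY=-.221
TRAY=np.array([514.5,187.4]);TY=-.286
def loc(o,yaw,l,z):
    c,s=np.cos(yaw),np.sin(yaw); return np.array([o[0]+c*l[0]-s*l[1],o[1]+s*l[0]+c*l[1],z])
def go(p,yaw):
    o=robot.get_obs(); Rm=R.from_rotvec(o['tcp_rot']).as_matrix()
    ang=np.arctan2(Rm[1,0],Rm[0,0]); tw=-((yaw+np.pi/2-ang+np.pi/2)%np.pi-np.pi/2)
    print('t',o['t'],'pos',o['tcp_pos'].round(1),'ang',round(ang,3),'tilt',Rm[:,2].round(4),'slide cm',(Rm.T@(np.array(p)-o['tcp_pos'])/10).round(2),'twist',round(tw,3),'F',o['wrist_force'].round(1),'w',round(o['gripper_width'],3))
E
python3 -c "
from h import *
go(loc(LOG,LY,(-18,0),130),LY)"
```

```text
t 0.1 pos [300.5 603.8 221.8] ang 1.109 tilt [-6.0e-04 -1.5e-03 -1.0e+00] slide cm [-60.71  56.78   9.28] twist -0.241 F [-0.7  0.   0.3] w 1.0
```

>>> apply_moves(
  slide=[
    [-60.7, 56.8, 6],
    [-60.7, 56.8, 6],
    [-60.7, 56.8, 6],
    [-60.7, 56.8, 6],
    [-60.7, 56.8, 6],
    [-60.7, 56.8, 6],
    [-60.7, 56.8, 6],
    [-60.7, 56.8, 6],
  ],
  twist=[-0.1, -0.24, -0.24, -0.24, -0.24, -0.24, -0.24, -0.24],
  hand=[-1, -1, -1, -1, -1, -1, -1, -1],
  grip_force=40,
)

```text
t: 0.9
tcp_pos: [414.8, 219.9, 193.8]
tcp_rot: [2.453, 1.962, -0.002]
wrist_force: [1.7, -0.4, 0.4]
gripper_width: 0.312
```

```bash
python3 -c "
from h import *
go(loc(LOG,LY,(-18,0),130),LY)"
```

```text
t 0.9 pos [414.8 219.9 193.8] ang 1.349 tilt [-7.0e-04 -1.5e-03 -1.0e+00] slide cm [-37.54  21.12   6.43] twist -0.001 F [ 1.7 -0.4  0.4] w 0.312
```

>>> apply_moves(
  slide=[
    [-37.5, 21.1, 4],
    [-37.5, 21.1, 6.4],
    [-37.5, 21.1, 6.4],
    [-37.5, 21.1, 6.4],
    [-37.5, 21.1, 6.4],
    [-37.5, 21.1, 6.4],
    [-37.5, 21.1, 6.4],
    [-37.5, 21.1, 6.4],
  ],
  twist=[0, 0, 0, 0, 0, 0, 0, 0],
  hand=[-1, -1, -1, -1, -1, -1, -1, -1],
)

```text
t: 1.7
tcp_pos: [527.9, -159.1, 135.5]
tcp_rot: [2.453, 1.962, -0.002]
wrist_force: [0.9, 0.6, 0.5]
gripper_width: 0.008
```

>>> apply_moves(
  slide=[
    [0, 5, 0],
    [0, 5, 0],
  ],
  twist=[0, 0],
  hand=[-1, -1],
)

```text
t: 1.9
tcp_pos: [580.8, -172.7, 134.8]
tcp_rot: [2.453, 1.957, -0.001]
wrist_force: [0.1, 1.6, -0.5]
gripper_width: 0.003
```

```bash
python3 -c "
from h import *
go(loc(LOG,LY,(-18,0),95),LY)"
```

```text
t 1.9 pos [ 580.8 -172.7  134.8] ang 1.347 tilt [ 0.0017 -0.0032 -1.    ] slide cm [-2.9  -3.7   3.98] twist -0.003 F [ 0.1  1.6 -0.5] w 0.003
```

>>> apply_moves(
  slide=[
    [-2.9, -3.7, 2],
    [-2.9, -3.7, 4],
    [-2.9, -3.7, 4],
    [-2.9, -3.7, 4],
  ],
  twist=[0, 0, 0, 0],
  hand=[-1, -1, -1, -1],
)

```text
t: 2.3
tcp_pos: [538.8, -191.9, 95.0]
tcp_rot: [2.452, 1.959, -0.001]
wrist_force: [0.7, -0.5, 0.3]
gripper_width: 0.007
```

```bash
python3 -c "
from h import *
go(loc(LOG,LY,(-18,0),45),LY)
t=cap('top','pics/t2.png');s=cap('side','pics/s2.png')
cr=lambda n,x,y:cv2.resize(cv2.imread(n)[y:y+80,x:x+80],(400,400),interpolation=cv2.INTER_CUBIC)
cv2.imwrite('pics/c4.png',cv2.convertScaleAbs(np.hstack([cr('pics/t2.png',297,200),cr('pics/s2.png',230,240)]),alpha=1.4))"
```

```text
t 2.3 pos [ 538.8 -191.9   95. ] ang 1.348 tilt [ 0.0016 -0.0027 -1.    ] slide cm [-0.09 -0.03  5.  ] twist -0.001 F [ 0.7 -0.5  0.3] w 0.007
```

View pics/c4.png

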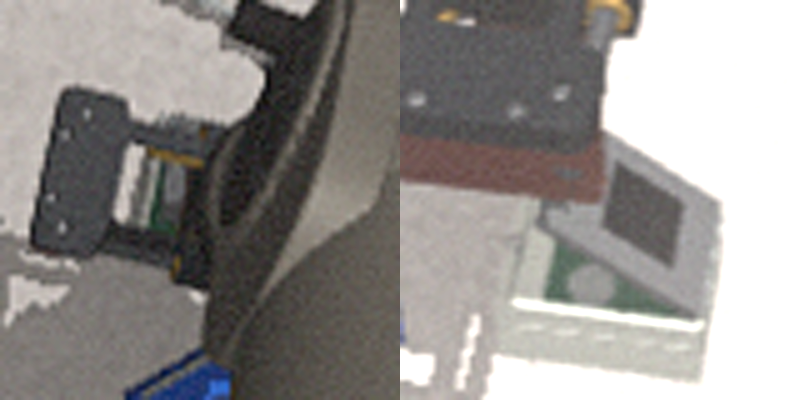

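```bash
python3 -c "
from h import *
s=np.load('pics/s2.png.npz')
for l,z in(((-18,0),95),((-28,0),95),((-8,0),95),((-18,-13),95),((-28,-13),95),((-8,-13),95)):
  u,v=w2px(s,loc(LOG,LY,l,z));print(l,round(400+(u-230)*5),round((v-240)*5))"
```

```text
(-18, 0) 548 136
(-28, 0) 517 133
(-8, 0) 578 140
(-18, -13) 540 169
(-28, -13) 509 166
(-8, -13) 571 173
```

>>> apply_moves(
  slide=[
    [0, 0.5, 0.5],
    [0, 0.5, 1],
    [0, 0.5, 1.5],
    [0, 0.5, 2],
    [0, 0.5, 2.4],
    [0, 0.4, 2.8],
    [0, 0.3, 3.2],
    [0, 0.2, 3.5],
  ],
  twist=[0, 0, 0, 0, 0, 0, 0, 0],
  hand=[-1, -1, -1, -1, -1, -1, -1, -1],
)

```text
t: 3.2
tcp_pos: [541.7, -192.6, 60.4]
tcp_rot: [2.45, 1.959, 0.001]
wrist_force: [-0.6, -0.0, 0.4]
gripper_width: 0.001
```

```bash
python3 -c "
from h import *
go(loc(LOG,LY,(-18,0),40),LY)
s=cap('side','pics/s3.png')
cv2.imwrite('pics/c5.png',cv2.convertScaleAbs(cv2.resize(cv2.imread('pics/s3.png')[230:330,220:340],(600,500),interpolation=cv2.INTER_CUBIC),alpha=1.4))"
```

```text
t 3.2 pos [ 541.7 -192.6   60.4] ang 1.349 tilt [ 0.0035 -0.0032 -1.    ] slide cm [-0.09 -0.33  2.04] twist -0.001 F [-0.6 -0.   0.4] w 0.001
```

View pics/c5.png

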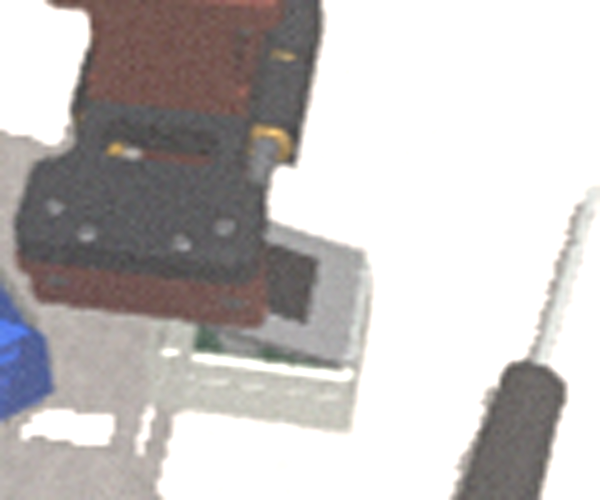

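The cover is following the fingertips down, and the logger hasn't moved. I'll continue.

>>> apply_moves(
  slide=[
    [0, 0, 0.4],
    [0, -0.2, 0.8],
    [0, -0.2, 1.2],
    [0, -0.2, 1.5],
    [0, -0.2, 1.8],
    [0, -0.2, 1.9],
  ],
  twist=[0, 0, 0, 0, 0, 0],
  hand=[-1, -1, -1, -1, -1, -1],
)

```text
t: 3.85
tcp_pos: [539.2, -192.1, 40.7]
tcp_rot: [2.451, 1.959, 0.0]
wrist_force: [-0.6, -0.3, 5.0]
gripper_width: 0.01
```

>>> apply_moves(
  slide=[
    [0, 0, 0.1],
    [0, 0, 0.2],
  ],
  twist=[0, 0],
  hand=[-1, -1],
)

```text
t: 4.05
tcp_pos: [539.2, -192.1, 39.9]
tcp_rot: [2.452, 1.959, 0.0]
wrist_force: [-5.6, 2.0, 21.0]
gripper_width: 0.006
```

>>> apply_moves(
  slide=[
    [0, 0, -2],
    [0, 0, -6],
    [0, -3, -9],
    [0, -8, -10],
    [0, -12, -10],
    [0, -12, -10],
  ],
  twist=[0, 0, 0, 0, 0, 0],
  hand=[-1, -1, 0.4, 0.6, 0.8, 0.8],
)

```text
t: 4.65
tcp_pos: [416.2, -164.4, 139.0]
tcp_rot: [-2.455, -1.959, 0.002]
wrist_force: [1.6, 0.3, -0.1]
gripper_width: 0.33
```

```bash
python3 -c "
from h import *
go(loc(LOG,LY,(0,0),40),LY)
t=cap('top','pics/t4.png');s=cap('side','pics/s4.png')
cr=lambda n,x,y:cv2.resize(cv2.imread(n)[y:y+60,x:x+60],(400,400),interpolation=cv2.INTER_CUBIC)
cv2.imwrite('pics/c6.png',cv2.convertScaleAbs(np.hstack([cr('pics/t4.png',307,210),cr('pics/s4.png',240,255)]),alpha=1.4))"
```

```text
t 4.65 pos [ 416.2 -164.4  139. ] ang 1.347 tilt [-1.6e-03  1.0e-04 -1.0e+00] slide cm [-0.05 14.36  9.88] twist -0.003 F [ 1.6  0.3 -0.1] w 0.33
```

View pics/c6.png

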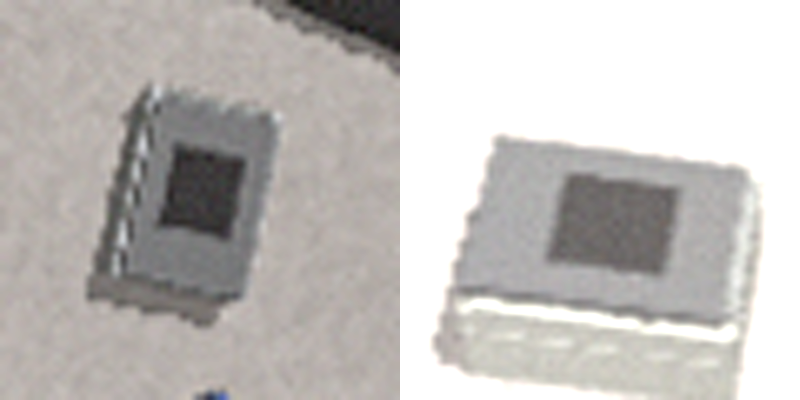

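```bash
python3 - <<'E'
from h import *
from scipy.optimize import least_squares
t=np.load('pics/t4.png.npz');s=np.load('pics/s4.png.npz')
T=lambda u,v:np.array([307+u*.15,210+v*.15]); S=lambda u,v:np.array([240+(u-400)*.15,255+v*.15])
obs=[(t,(33.5,23,40.5),T(163,93)),(t,(33.5,-23,40.5),T(278,118)),(t,(-35,-23,40.5),T(243,298)),(t,(-35,23,40.5),T(122,273)),
(s,(33.5,23,40.5),S(750,170)),(s,(33.5,-23,40.5),S(735,320)),(s,(-35,23,40.5),S(495,138)),(s,(-35,-23,40.5),S(455,293)),
(s,(-35,-25,34),S(456,310)),(s,(35,-25,34),S(740,337))]
f=lambda p:np.concatenate([np.array(w2px(c,loc(p[:2],p[2],q,q[2])))-o for c,q,o in obs])
for sel in(slice(0,8),slice(8,20),slice(0,20)):
    r=least_squares(lambda p:f(p)[sel],[556,-197,-.22]);print(r.x.round(3),r.cost.round(2))
print(f(r.x).reshape(-1,2).round(1).tolist())
E
```

```text
[ 5.54929e+02 -1.98285e+02 -2.22000e-01] 0.8
[ 5.56018e+02 -1.98917e+02 -1.98000e-01] 1.23
[ 5.55789e+02 -1.98731e+02 -2.04000e-01] 2.69
[[-0.8, -0.8], [0.6, -0.7], [0.8, 0.1], [0.2, -0.0], [0.4, -0.7], [-0.6, -0.0], [-0.6, -0.1], [0.3, -0.6], [0.2, 0.1], [-0.6, 0.7]]
```

The cover is shut: it lies flat in both views, with top-view corners (163,93)–(243,298). Next is the grasp.

```bash
sed -i 's/^LOG.*/LOG=np.array([555.8,-198.5]);LY=-.213/' h.py; python3 -c "
from h import *
go(loc(LOG,LY,(0,0),80),LY)"
```

```text
t 4.75 pos [ 421.9 -165.3  139.9] ang 1.349 tilt [ 0.0036 -0.002  -1.    ] slide cm [-0.28 13.77  6.05] twist -0.009 F [1.  0.4 0.1] w 0.422
```

>>> apply_moves(
  slide=[
    [-0.3, 5, 0],
    [-0.3, 10, 0],
    [-0.3, 13.8, 1],
    [-0.3, 13.8, 3],
    [-0.3, 13.8, 5],
    [-0.3, 13.8, 6],
    [-0.3, 13.8, 6],
    [-0.3, 13.8, 6],
  ],
  twist=[0, -0.01, -0.01, -0.01, -0.01, -0.01, -0.01, -0.01],
  hand=[1, 1, 1, 1, 1, 1, 1, 1],
)

```text
t: 5.55
tcp_pos: [556.7, -199.0, 80.8]
tcp_rot: [2.441, 1.971, 0.003]
wrist_force: [-0.3, -0.2, -0.4]
gripper_width: 1.002
```

```bash
python3 -c "
from h import *
go(loc(LOG,LY,(0,0),5),LY)"
```

```text
t 5.55 pos [ 556.7 -199.    80.8] ang 1.359 tilt [ 0.0041 -0.0023 -1.    ] slide cm [ 0.04 -0.14  7.58] twist 0.001 F [-0.3 -0.2 -0.4] w 1.002
```

>>> apply_moves(
  slide=[
    [0, -0.1, 3],
    [0, -0.1, 5.5],
    [0, -0.1, 7],
    [0, -0.1, 7.55],
    [0, -0.1, 7.55],
  ],
  twist=[0, 0, 0, 0, 0],
  hand=[1, 1, 1, 1, 1],
)

```text
t: 6.05
tcp_pos: [556.2, -199.1, 5.4]
tcp_rot: [2.441, 1.971, 0.003]
wrist_force: [0.2, -0.0, -0.4]
gripper_width: 1.003
```

>>> apply_moves(
  slide=[
    [0, 0, 0],
    [0, 0, 0],
    [0, 0, 0],
    [0, 0, 0],
    [0, 0, 0],
    [0, 0, 0],
    [0, 0, 0],
  ],
  twist=[0, 0, 0, 0, 0, 0, 0],
  hand=[-1, -1, -1, -1, -1, -1, -1],
  grip_force=45,
)

```text
t: 6.75
tcp_pos: [556.4, -198.9, 5.7]
tcp_rot: [2.441, 1.971, 0.003]
wrist_force: [-1.7, 0.5, 3.9]
gripper_width: 0.564
```

>>> apply_moves(
  slide=[
    [0, 0, -2],
    [0, 0, -5],
    [0, 0, -9],
    [0, 0, -13],
    [0, 0, -13],
  ],
  twist=[0, 0, 0, 0, 0],
  hand=[-1, -1, -1, -1, -1],
)

```text
t: 7.25
tcp_pos: [558.7, -200.0, 140.5]
tcp_rot: [2.436, 1.966, 0.011]
wrist_force: [1.6, 0.1, -2.2]
gripper_width: 0.567
```

```bash
python3 -c "
from h import *
go(loc(TRAY,TY,(-30,0),130),TY)"
```

```text
t 7.25 pos [ 558.7 -200.   140.5] ang 1.358 tilt [ 0.0127 -0.0041 -0.9999] slide cm [ 37.16 -15.51   0.79] twist 0.073 F [ 1.6  0.1 -2.2] w 0.567
```

>>> apply_moves(
  slide=[
    [37.2, -15.5, 0.8],
    [37.2, -15.5, 0.8],
    [37.2, -15.5, 0.8],
    [37.2, -15.5, 0.8],
    [37.2, -15.5, 0.8],
    [37.2, -15.5, 0.8],
    [37.2, -15.5, 0.8],
    [37.2, -15.5, 0.8],
  ],
  twist=[0.02, 0.04, 0.07, 0.073, 0.073, 0.073, 0.073, 0.073],
  hand=[-1, -1, -1, -1, -1, -1, -1, -1],
)

```text
t: 8.05
tcp_pos: [484.3, 196.5, 128.4]
tcp_rot: [2.506, 1.876, 0.008]
wrist_force: [1.3, -0.9, -3.1]
gripper_width: 0.568
```

```bash
python3 -c "
from h import *
go(loc(TRAY,TY,(-30,0),70),TY)"
```

```text
t 8.05 pos [484.3 196.5 128.4] ang 1.285 tilt [ 0.0107 -0.0054 -0.9999] slide cm [-0.01  0.08  5.85] twist 0.0 F [ 1.3 -0.9 -3.1] w 0.568
```

>>> apply_moves(
  slide=[
    [0, 0, 3],
    [0, 0, 6],
    [0, 0, 8.5],
    [0, 0, 8.5],
    [0, 0, 8.5],
  ],
  twist=[0, 0, 0, 0, 0],
  hand=[-1, -1, -1, -1, -1],
)

```text
t: 8.55
tcp_pos: [484.5, 195.4, 42.7]
tcp_rot: [2.507, 1.876, 0.004]
wrist_force: [-0.0, -1.3, -2.9]
gripper_width: 0.564
```

```bash
python3 -c "
from h import *
go(loc(TRAY,TY,(-30,0),16),TY)
t=cap('top','pics/t5.png');s=cap('side','pics/s5.png')
a=cv2.imread('pics/t5.png')[195:295,125:225];b=cv2.imread('pics/s5.png')[105:205,195:295]
z=lambda i:cv2.resize(i,(400,400),interpolation=cv2.INTER_CUBIC)
cv2.imwrite('pics/c7.png',cv2.convertScaleAbs(np.hstack([z(a),z(b)]),alpha=1.5))"
```

```text
t 8.55 pos [484.5 195.4  42.7] ang 1.285 tilt [ 0.0086 -0.0069 -0.9999] slide cm [0.09 0.08 2.67] twist -0.0 F [-0.  -1.3 -2.9] w 0.564
```

View pics/c7.png

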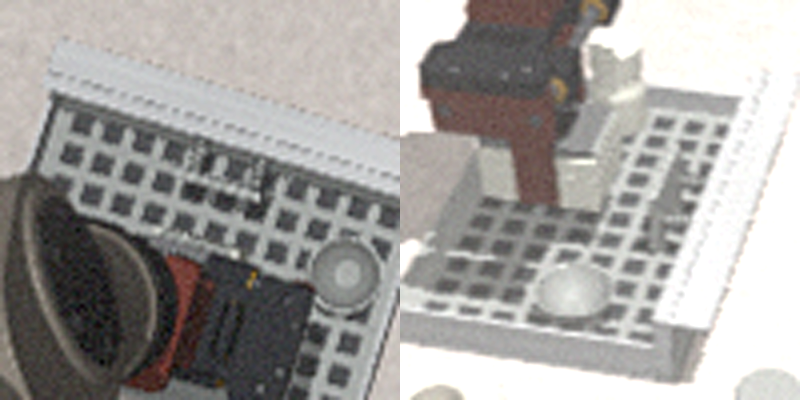

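```bash
python3 -c "
from h import *
t=np.load('pics/t5.png.npz');s=np.load('pics/s5.png.npz')
a=cv2.imread('pics/t5.png')[228:278,157:207];b=cv2.imread('pics/s5.png')[130:180,315-100+10:315-100+60]
b=cv2.imread('pics/s5.png')[125:175,235:285]
z=lambda i:cv2.resize(i,(400,400),interpolation=cv2.INTER_CUBIC)
cv2.imwrite('pics/c8.png',np.hstack([cv2.convertScaleAbs(z(a),alpha=1.6),cv2.convertScaleAbs(z(b),alpha=1.2)]))
L=np.array([484.5,195.4])
def pr(n,w):
  u,v=w2px(t,w);p,q=w2px(s,w);print(n,'top',round((u-157)*8),round((v-228)*8),'side',round(400+(p-235)*8),round((q-125)*8))
for y in(28,-28):
  for x in (35,40):
    for zz in(12,52): pr(('plate',x,y,zz),loc(TRAY,TY,(x,y),zz))
for y in(25,-25): pr(('shell back',y,34),loc(L,TY,(35,y),34+37)); pr(('shell back',y,0),loc(L,TY,(35,y),37))
"
```

```text
('plate', 35, 28, 12) top 128 88 side 630 238
('plate', 35, 28, 52) top 95 81 side 624 129
('plate', 40, 28, 12) top 133 72 side 646 240
('plate', 40, 28, 52) top 100 65 side 641 131
('plate', 35, -28, 12) top 301 139 side 582 355
('plate', 35, -28, 52) top 275 134 side 575 245
('plate', 40, -28, 12) top 306 123 side 599 357
('plate', 40, -28, 52) top 280 118 side 592 248
('shell back', 25, 34) top 56 184 side 514 70
('shell back', 25, 0) top 87 186 side 522 165
('shell back', -25, 34) top 222 233 side 466 173
('shell back', -25, 0) top 246 234 side 475 268
```

View pics/c8.png

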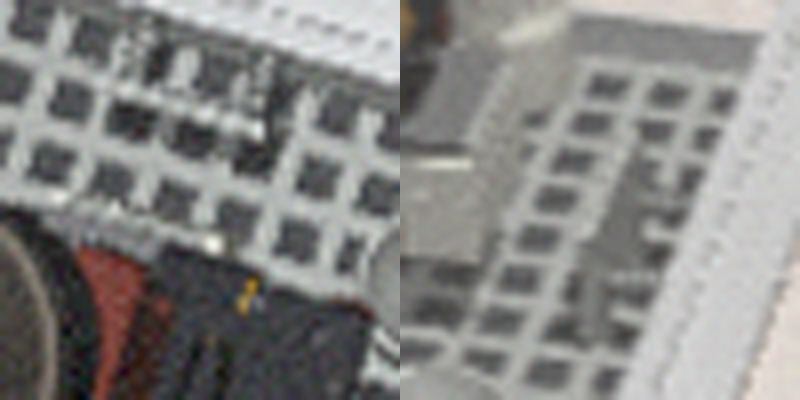

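The crop puts the plate's right top corner at (263,131) in the top view, and the logger's back rim runs (50,195)–(218,243). The two views disagree by about 3 mm sideways, so I'll use the floor hole grid in both first pictures to pin the tray down numerically.

```bash
cat > holes.py <<'E'
from h import *
from scipy.optimize import least_squares
res={}
for n in('top','side'):
    c=np.load(f'pics/{n}0.png.npz');g=cv2.cvtColor(cv2.imread(f'pics/{n}0.png'),cv2.COLOR_BGR2GRAY)
    k=6;G=cv2.GaussianBlur(cv2.resize(g,None,fx=k,fy=k,interpolation=cv2.INTER_CUBIC),(0,0),3)
    B=cv2.adaptiveThreshold(G,255,0,cv2.THRESH_BINARY_INV,61,8)
    m,_,st,ce=cv2.connectedComponentsWithStats(B)
    P=[]
    for i in range(1,m):
        if 250<st[i,4]<1300 and .45<st[i,2]/st[i,3]<2.2:
            p=(ce[i]+.5)/k-.5; w=px2w(c,*p,10.)
            d=w[:2]-TRAY; e=np.array([[np.cos(TY),np.sin(TY)],[-np.sin(TY),np.cos(TY)]])@d
            if abs(e[0])<105 and abs(e[1])<118: P.append(e)
    P=np.array(P)
    def model(q,P):
        c_,s_=np.cos(q[2]),np.sin(q[2]); L=(P-q[:2])@np.array([[c_,-s_],[s_,c_]])
        return L/ q[3]
    best=None
    for sp in np.arange(17,23,.25):
        for ox in np.arange(-10,10,2.5):
            for oy in np.arange(-10,10,2.5):
                f=lambda q:(lambda a:(a-np.round(a)).ravel())(model(q,P))
                v=np.abs(f([ox,oy,0,sp])).mean()
                if best is None or v<best[0]: best=(v,[ox,oy,0,sp])
    r=least_squares(f,best[1],loss='soft_l1',f_scale=.05)
    a=np.round(model(r.x,P)).astype(int); ok=np.abs(f(r.x)).reshape(-1,2).max(1)<.2
    print(n,len(P),ok.sum(),r.x.round(3)); a=a[ok]
    print(' cols',np.unique(a[:,1],return_counts=True),' rows',np.unique(a[:,0],return_counts=True))
E
python3 holes.py
```

```text
top 60 55 [ 5.9860e+00  5.4580e+00 -7.0000e-03  2.0057e+01]
 cols (array([-5, -4, -3, -2, -1,  0,  1,  2,  3,  4,  5]), array([5, 3, 6, 6, 5, 5, 6, 6, 6, 4, 3]))  rows (array([-4, -3, -2, -1,  0,  1]), array([11, 10,  9,  8,  9,  8]))
side 52 49 [ 5.255e+00  5.872e+00 -8.000e-03  1.999e+01]
 cols (array([-4, -3, -2, -1,  0,  1,  2,  3,  4,  5]), array([3, 5, 7, 5, 5, 5, 5, 5, 5, 4]))  rows (array([-4, -3, -2, -1,  0,  1,  2]), array([10,  8,  8,  7,  8,  4,  4]))
```

```bash
sed -i "s/^TRAY.*/TRAY=np.array([516.4,190.5]);TY=-.292/" h.py; python3 -c "
from h import *
go(loc(TRAY,TY,(-30,0),17),TY)
go(loc(TRAY,TY,(-8,0),17),TY)"
```

```text
t 8.65 pos [485.9 196.2  44.2] ang 1.285 tilt [ 0.0119 -0.0048 -0.9999] slide cm [0.34 0.05 2.73] twist 0.006 F [ 0.   0.  -3.2] w 0.57
t 8.65 pos [485.9 196.2  44.2] ang 1.285 tilt [ 0.0119 -0.0048 -0.9999] slide cm [0.33 2.25 2.75] twist 0.006 F [ 0.   0.  -3.2] w 0.57
```

>>> apply_moves(
  slide=[
    [0.3, 0, 1],
    [0.3, 0, 2],
    [0.3, 0, 2.5],
    [0.3, 0, 2.75],
    [0.3, 0, 2.75],
  ],
  twist=[0, 0.006, 0.006, 0.006, 0.006],
  hand=[-1, -1, -1, -1, -1],
)

```text
t: 9.15
tcp_pos: [486.9, 198.7, 16.3]
tcp_rot: [2.512, 1.868, 0.009]
wrist_force: [-0.2, -0.3, -3.2]
gripper_width: 0.572
```

```bash
python3 -c "
from h import *
go(loc(TRAY,TY,(-10,0),15.7),TY)"
```

```text
t 9.15 pos [486.9 198.7  16.3] ang 1.279 tilt [ 0.0112 -0.0052 -0.9999] slide cm [0.07 2.06 0.09] twist -0.0 F [-0.2 -0.3 -3.2] w 0.572
```

>>> apply_moves(
  slide=[
    [0.05, 0.7, 0],
    [0.05, 1.4, 0],
    [0.05, 2, 0],
    [0.05, 2, 0.05],
    [0.05, 2, 0.1],
  ],
  twist=[0, 0, 0, 0, 0],
  hand=[-1, -1, -1, -1, -1],
)

```text
t: 9.65
tcp_pos: [506.9, 193.1, 15.9]
tcp_rot: [2.513, 1.867, 0.01]
wrist_force: [-0.4, -0.7, 3.5]
gripper_width: 0.564
```

```bash
python3 -c "
from h import *
go(loc(TRAY,TY,(0,0),15.5),TY)
t=cap('top','pics/t6.png');s=cap('side','pics/s6.png')
a=cv2.imread('pics/t6.png')[228:268,162:202];b=cv2.imread('pics/s6.png')[133:173,242:282]
z=lambda i:cv2.resize(i,(400,400),interpolation=cv2.INTER_CUBIC)
cv2.imwrite('pics/c9.png',np.hstack([cv2.convertScaleAbs(z(a),alpha=1.6),cv2.convertScaleAbs(z(b),alpha=1.2)]))
L=np.array([506.5,193.5]);L=robot.get_obs()['tcp_pos'][:2]
def pr(n,w):
  u,v=w2px(t,w);p,q=w2px(s,w);print(n,'top',round((u-162)*10),round((v-228)*10),'side',round(400+(p-242)*10),round((q-133)*10))
for y in(28,-28):
    for zz in(12,52): pr(('plate',35,y,zz),loc(TRAY,TY,(35,y),zz))
for y in(25,-25): pr(('shell back',y,34),loc(L,TY,(35,y),44)); pr(('shell back',y,0),loc(L,TY,(35,y),10))
"
```

```text
t 9.65 pos [506.9 193.1  15.9] ang 1.278 tilt [ 0.0121 -0.0051 -0.9999] slide cm [0.02 0.98 0.05] twist -0.001 F [-0.4 -0.7  3.5] w 0.564
('plate', 35, 28, 12) top 99 101 side 625 210
('plate', 35, 28, 52) top 57 92 side 618 74
('plate', 35, -28, 12) top 314 167 side 564 355
('plate', 35, -28, 52) top 282 161 side 555 218
('shell back', 25, 34) top 65 138 side 575 104
('shell back', 25, 0) top 100 144 side 582 219
('shell back', -25, 34) top 264 199 side 518 233
('shell back', -25, 0) top 292 203 side 527 348
```

View pics/c9.png

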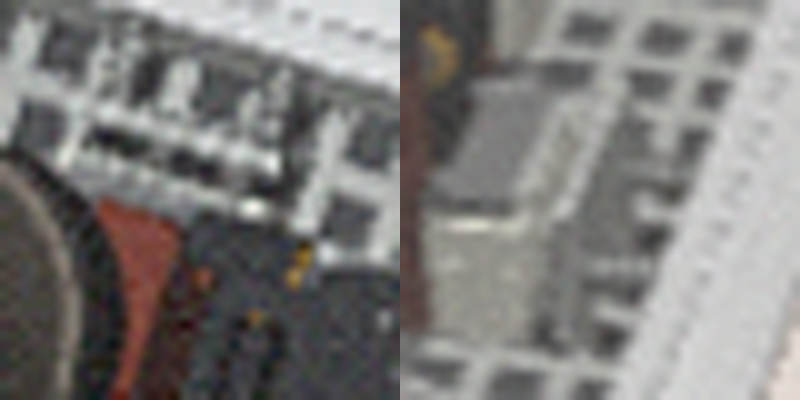

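The top view shows the plate's right end at (282,165) and the logger's back right corner at (265,210), which matches a centred fit. The logger stands on the floor (Fz +3.5). Now I'll push in steps and watch the force.

>>> apply_moves(
  slide=[
    [0, 0.2, 0],
    [0, 0.4, 0],
    [0, 0.6, 0],
    [0, 0.6, 0],
  ],
  twist=[0, 0, 0, 0],
  hand=[-1, -1, -1, -1],
)

```text
t: 10.15
tcp_pos: [512.7, 191.5, 16.0]
tcp_rot: [2.512, 1.867, 0.011]
wrist_force: [-1.1, 0.4, -1.5]
gripper_width: 0.565
```

>>> apply_moves(
  slide=[
    [0, 0.1, 0],
    [0, 0.2, 0],
    [0, 0.2, 0],
  ],
  twist=[0, 0, 0],
  hand=[-1, -1, -1],
)

```text
t: 10.45
tcp_pos: [514.1, 191.2, 15.9]
tcp_rot: [2.513, 1.868, 0.01]
wrist_force: [-2.5, 0.7, 0.7]
gripper_width: 0.566
```

>>> apply_moves(
  slide=[
    [0, 0.1, 0],
    [0, 0.2, 0],
    [0, 0.2, 0],
  ],
  twist=[0, 0, 0],
  hand=[-1, -1, -1],
)

```text
t: 10.75
tcp_pos: [515.0, 190.9, 15.8]
tcp_rot: [2.513, 1.869, 0.007]
wrist_force: [-4.8, 1.4, 2.1]
gripper_width: 0.57
```

>>> apply_moves(
  slide=[
    [0, 0.1, 0],
    [0, 0.2, 0],
    [0, 0.2, 0],
  ],
  twist=[0, 0, 0],
  hand=[-1, -1, -1],
)

```text
t: 11.05
tcp_pos: [515.5, 190.7, 15.7]
tcp_rot: [2.513, 1.871, 0.004]
wrist_force: [-5.4, 2.4, 3.3]
gripper_width: 0.564
```

>>> apply_moves(
  slide=[
    [0, 0.1, 0],
    [0, 0.2, 0],
    [0, 0.2, 0],
  ],
  twist=[0, 0, 0],
  hand=[-1, -1, -1],
)

```text
t: 11.35
tcp_pos: [515.8, 190.6, 15.7]
tcp_rot: [2.514, 1.874, 0.0]
wrist_force: [-7.0, 1.5, 5.7]
gripper_width: 0.569
```

>>> apply_moves(
  slide=[
    [0, 0.1, 0],
    [0, 0.2, 0],
    [0, 0.2, 0],
  ],
  twist=[0, 0, 0],
  hand=[-1, -1, -1],
)

```text
t: 11.65
tcp_pos: [516.1, 190.5, 15.8]
tcp_rot: [2.514, 1.876, -0.003]
wrist_force: [-8.1, 1.9, 6.2]
gripper_width: 0.565
```

```bash
python3 -c "
from h import *
go(loc(TRAY,TY,(8,0),15.5),TY)"
```

```text
t 11.65 pos [516.1 190.5  15.8] ang 1.282 tilt [ 9.0e-04 -4.8e-03 -1.0e+00] slide cm [0.01 0.83 0.03] twist 0.003 F [-8.1  1.9  6.2] w 0.565
```

>>> apply_moves(
  slide=[
    [0, 0.2, -0.05],
    [0, 0.3, -0.05],
    [0, 0.4, -0.05],
    [0, 0.4, -0.05],
  ],
  twist=[0, 0, 0, 0],
  hand=[-1, -1, -1, -1],
)

```text
t: 12.05
tcp_pos: [518.0, 189.8, 15.9]
tcp_rot: [2.515, 1.879, -0.008]
wrist_force: [-8.4, 1.5, 2.0]
gripper_width: 0.569
```

```bash
python3 -c "
from h import *
go(loc(TRAY,TY,(8,0),15.5),TY)
print(robot.get_obs()['wrist_torque'])"
```

```text
t 12.05 pos [518.  189.8  15.9] ang 1.283 tilt [-0.0026 -0.0049 -1.    ] slide cm [0.02 0.63 0.03] twist 0.005 F [-8.4  1.5  2. ] w 0.569
[0.4450153  1.35030874 0.1591905 ]
```

>>> apply_moves(
  slide=[
    [0, 0.25, -0.02],
    [0, 0.35, -0.02],
    [0, 0.45, -0.02],
    [0, 0.5, -0.02],
    [0, 0.5, -0.02],
    [0, 0.5, -0.02],
  ],
  twist=[0.005, 0.005, 0.005, 0.005, 0.005, 0.005],
  hand=[-1, -1, -1, -1, -1, -1],
)

```text
t: 12.65
tcp_pos: [519.5, 189.3, 16.0]
tcp_rot: [-2.519, -1.876, 0.015]
wrist_force: [-12.3, 2.4, 9.2]
gripper_width: 0.566
```

```bash
cat > meas.py <<'E'
from h import *
# plate back/near face position relative to rail: stack frames
import sys
n=sys.argv[1]
c=[robot.capture('side')['color'].astype(float) for _ in range(6)];t=[robot.capture('top')['color'].astype(float) for _ in range(6)]
S=np.mean(c,0);T=np.mean(t,0);np.savez(n+'.npz',S=S,T=T)
a=T[228:268,162:202,::-1];b=S[133:173,242:282,::-1]
z=lambda i,k:cv2.convertScaleAbs(cv2.resize(i,(400,400),interpolation=cv2.INTER_CUBIC),alpha=k)
cv2.imwrite(n,np.hstack([z(a,1.6),z(b,1.2)]))
go(loc(TRAY,TY,(8,0),15.5),TY)
E
python3 meas.py pics/c10.png
```

```text
t 13.25 pos [519.5 189.3  16. ] ang 1.28 tilt [-0.0082 -0.0048 -1.    ] slide cm [0.03 0.47 0.04] twist 0.001 F [-12.4   2.6   8.2] w 0.568
```

>>> apply_moves(
  slide=[
    [0, 0.35, -0.1],
    [0, 0.42, -0.12],
    [0, 0.5, -0.12],
    [0, 0.55, -0.12],
    [0, 0.55, -0.12],
    [0, 0.55, -0.12],
  ],
  twist=[0, 0, 0, 0, 0, 0],
  hand=[-1, -1, -1, -1, -1, -1],
)

```text
t: 13.85
tcp_pos: [520.8, 188.8, 16.3]
tcp_rot: [-2.514, -1.876, 0.024]
wrist_force: [-10.8, 3.7, 3.2]
gripper_width: 0.566
```

```bash
python3 meas.py pics/c11.png
```

```text
t 14.45 pos [520.8 188.7  16.3] ang 1.282 tilt [-0.0151 -0.005  -0.9999] slide cm [0.04 0.33 0.07] twist 0.003 F [-11.6   3.7   3.1] w 0.564
```

View pics/c11.png

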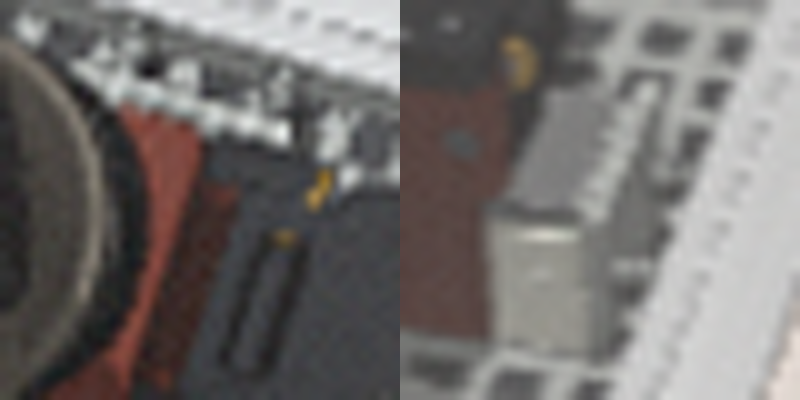

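The plate is pushed back about 7–8 mm by image shift, TCP travel and force (12 N including some floor friction). The pose and force held steady for the last 0.6 s, so I'm handing in.

```bash
python3 -c "
from h import *
go(loc(TRAY,TY,(8,0),15.5),TY)
robot.finish_job()"
```

```text
t 14.45 pos [520.8 188.7  16.3] ang 1.282 tilt [-0.0151 -0.005  -0.9999] slide cm [0.04 0.33 0.07] twist 0.003 F [-11.6   3.7   3.1] w 0.564
the job is handed in; nothing more can be done
```

I pressed the cover shut where the logger stood, and both views afterwards showed it lying flat. I then carried the logger to the tray, stood it on the floor against the sprung plate, and pushed the plate in. I handed in at 14.5 s, with the arm still gripping at 45 N and pushing steadily with about 12 N along the plate's axis.

- **Plate travel:** I estimate 7–8 mm of the 16 mm. The image shift gives about 7 mm, the arm's travel since contact about 7–8 mm, and the force less an assumed floor friction about 8 mm. I did not measure it more closely than that.
- **Holding steady:** the arm's position did not move over the last 0.6 s, and the push rose only slightly, from about 11.4 to 12.2 N.
- **Centring and squareness:** the arm is about 0.4 mm off the plate's estimated centre line and 0.003 rad off in yaw. My image estimates of that centre line disagreed: the tray's lips put it up to 5 mm away from where the floor holes did. I used a value between them that agreed with direct views of the plate, so centring is good to perhaps 2–3 mm.
- **Tilt:** the tool pitched forward by about 1° under the push, so the logger's front may sit about 1 mm off the floor. I left this uncorrected.
- **Other items:** I did not touch anything else as far as I know, but I took no final picture of the whole scene to confirm it.

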